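Build the test-sieve stack on its holder

TASK

Build the sieve stack in the round grey holder, one piece at a time from the bottom up: first the white pan, then the blue (finest) sieve, then the yellow (medium) one, and the red (coarsest) sieve on top. Every piece must sit level and fully home in the one below; leave the two rubber stoppers and the small white bottle where they are.

Things in the scene. Friction and masses are not known exactly. Their poses are not given: they have to be found in the camera images.
- holder: Fixed low round grey holder of a sieve shaker, 76 mm across and 12 mm high, with a round recess of 53 mm bore, 10 mm deep, that takes the foot of the pan. Origin at the centre of its underside, on the worktop, z up. When the pan is home its origin lies 3 mm above this origin.
- pan: White pan: round plastic body 60 mm across, from 9 to 24 mm above the origin, open on top (bore 53 mm, 12 mm deep), plain floor. Home in the holder its origin is 3 mm above the holder's. Below, a tapered foot 9 mm high (50 mm wide at its top, 40 mm at its bottom) enters the 53 mm bore of the piece below. Origin: centre of the foot's underside, z up. Round: yaw is free.
- sieve_blue: Blue sieve, the finest (3 mm) wire mesh: round plastic body 60 mm across, from 9 to 28 mm above the origin, open on top (bore 53 mm, 13 mm deep to the mesh). Below, a tapered foot 9 mm high (50 mm wide at its top, 40 mm at its bottom) enters the 53 mm bore of the piece below. Origin: centre of the foot's underside, z up. Round: yaw is free. Home on the pan its origin is 15 mm above the pan's.
- sieve_yellow: Yellow sieve, medium (5.5 mm) wire mesh: round plastic body 60 mm across, from 9 to 28 mm above the origin, open on top (bore 53 mm, 13 mm deep to the mesh). Below, a tapered foot 9 mm high (50 mm wide at its top, 40 mm at its bottom) enters the 53 mm bore of the piece below. Origin: centre of the foot's underside, z up. Round: yaw is free. Home on the blue sieve its origin is 19 mm above that one.
- sieve_red: Red sieve, the coarsest (9.5 mm) wire mesh: round plastic body 60 mm across, from 9 to 28 mm above the origin, open on top (bore 53 mm, 13 mm deep to the mesh). Below, a tapered foot 9 mm high (50 mm wide at its top, 40 mm at its bottom) enters the 53 mm bore of the piece below. Origin: centre of the foot's underside, z up. Round: yaw is free. Home on the yellow sieve its origin is 19 mm above that one.
- stopper_grey: Loose grey rubber stopper, 28 mm across, 22 mm high, standing among the pieces; leave it alone. Origin at the centre of its underside.
- stopper_small: Loose grey rubber stopper, smaller: 19 mm across, 22 mm high, standing among the pieces; leave it alone. Origin at the centre of its underside.
- hdpe_small: Loose small white plastic bottle, 52 mm across, 113 mm high, standing to the left of the pieces; leave it alone. Origin at the centre of its underside.

How it is judged:
By the outcome, as a careful person would: the job done as asked, in the order asked, and still so for the second after the job is handed in, with the robot touching nothing.
It also fails if it takes over 99 s, if anything falls off the work surface, if the arm or the gripper's body presses on something with over 40 N, if the wrist force passes 120 N, or if a joint passes its speed limit or range.

ROBOT

A 6-joint arm with a two-finger parallel gripper is mounted at the origin on the work surface; the furniture and walls round the work are solid. World frame = base frame: x ahead of the robot, y to its left, z up, the work surface at z = 0. Lengths are in mm, angles in rad, forces in N, time in s.
With the tool pointing down it reaches from about 325 to 775 mm from the base axis. Payload 5.5 kg.
Tool frame: the origin (TCP) lies midway between the tips of the shut fingers; the grasp point (between the pads) lies 19 mm behind it (robot.grip_depth is the x of the grasp point in the tool frame, in mm); x points along the fingers, y is the direction in which the jaws open and shut, and the axes are right-handed (so a half turn about x gives the same grasp; the last joint's range is limited). The gripper opens to 88 mm and grips with 3 to 60 N. Pads are 20 mm wide; open, the fingers measure 115 mm over their backs; the gripper's body (75 mm by 178 mm) begins 61 mm behind the grasp point.
Start: joints at [-1.215, 0.091, 1.231, -0, 1.82, -0.057], TCP at [240.707, -549.615, 222.631] pointing down, gripper open.
Joint ranges: [-2.87, 2.87], [-0.86, 2.18], [0.17, 2.46], [-1.51, 4.65], [0.06, 2.69], [-2.65, 2.65]. Speed limits (rad/s): [2.57, 2.57, 3.01, 3.14, 3.14, 3.14].

INTERFACE

Orientations are given as a 3x3 rotation matrix whose columns are the frame's x, y, z axes.
In Python, from bench import sense, viewer, workorder, robot gives the robot as it stands. The module is installed in compiled form; this text tells all that it offers.
- The arm moves only by the tool jog_arm, never from a script. Its argument "moves" is a list of rows, each an object with "slide": the shift along the tool's x, y, z in cm, a list of three; "yaw": the turn about the tool's x in rad. In form: [{"slide": [tx, ty, tz], "yaw": yaw}, ...]. A call has 1 to 10 rows; each row is the pose to reach, as a shift and turn from the pose measured when the call began, along the tool's axes at that moment; what a row does not reach only later rows make up. A row lasts 1/8 s, in which the tool goes at most 62.5 mm and 10.7 degrees, less where a joint would pass 70% of its speed; a pose out of reach is approached as far as the arm can. A call with a gripper value outside its range is refused whole. "hand" is the closure, from -1 (fully open) to 1 (shut), so that 0 is half open, set as the call begins (left out, the last holds). The fingers move at their own pace and stop on an object; "squeeze" is the grip in N (left out, the last holds). Time passes only in rows, so rows that repeat a pose let the fingers close. It gives the time, the measured TCP pose, the force and the opening at its end, in the units of the state.
- sense(): the state, without advancing time (a new reading comes with each control period).
- viewer.capture(name): name is "scene" or "top" or "wrist"; returns a dict with "img" (420x560x3 uint8, red, green, blue), "range_z" (420x560 float32, mm along the optical axis (not along the pixel's ray), 0 where there is no reading), "fx", "fy", "cx", "cy" (pixels), "dist_coeffs" ([k1, k2, p1, p2, k3] as OpenCV has them; the pictures are not rectified), "world_from_camera" (4x4, takes a point from camera to world coordinates); the wrist camera has in their place "hand_eye" (4x4, takes a point from camera to tool coordinates, whose origin is the TCP and whose axes are the tool frame's). Camera axes: x right, y down, z forward; pixel columns grow to the right and rows downward; lengths in mm; the calibration is good to about 2 mm. A picture is of the moment at which its call begins: read the wrist's pose just before it.
- workorder.sign_off(): hands the job in, once; it reports no verdict.
The state is a dict: "time": time; "joint_pos": joint angles; "qd": joint speeds; "joint_torque": joint torques, N m; "position": TCP position; "tool_rot": TCP orientation; "wrist_force": force on the tool from outside, world axes, zero at the start; "wrist_torque": the same for the moment, N m; "gripper_width": finger opening in mm.
Only numpy, scipy, OpenCV 4.12 (cv2) and the standard library are available. Lean on these libraries where they do the work, as an engineer would, in place of code of your own. Each camera call takes 0.05 s, during which the arm holds its last target. There are 200 camera calls.

## Working session

There is one attempt and no reset: what is moved stays moved. The work goes in short steps, Python scripts to look and compute and a tool call to move; the robot and the scene stay as the last step left them, time stands still between calls to the robot, and variables do not carry over. Pictures are saved under pics/ and viewed, about 12 in all and at most 16, crops included, and the job is handed in when it is done.

Besides the shell and the picture viewer there is one more tool, called after "Emit:" as name(argument=value, ...) on one line, values as JSON. jog_arm: Moves the arm, as the interface text tells. Its arguments: {"type":"object","properties":{"moves":{"type":"array","items":{"type":"object","properties":{"slide":{"type":"array","items":{"type":"number"}},"yaw":{"type":"number"}}}},"hand":{"type":"number"},"squeeze":{"type":"number"}},"required":["moves"]}

```bash
mkdir -p pics; cat > h.py <<'E'
import numpy as np, cv2
from bench import sense, viewer, workorder, robot
def cap(name, fn=None):
    s=sense(); c=viewer.capture(name)
    if name=="wrist":
        T=np.eye(4); T[:3,:3]=np.array(s["tool_rot"]); T[:3,3]=s["position"]; T=T@np.array(c["hand_eye"])
    else: T=np.array(c["world_from_camera"])
    K=np.array([[c["fx"],0,c["cx"]],[0,c["fy"],c["cy"]],[0,0,1.]])
    if fn: cv2.imwrite("pics/"+fn, cv2.cvtColor(c["img"],cv2.COLOR_RGB2BGR))
    h,w=c["range_z"].shape
    u,v=np.meshgrid(np.arange(w),np.arange(h))
    n=cv2.undistortPoints(np.stack([u,v],-1).reshape(-1,1,2).astype(np.float64),K,np.array(c["dist_coeffs"],float)).reshape(h,w,2)
    z=c["range_z"].astype(float)
    P=np.stack([n[...,0]*z,n[...,1]*z,z],-1)@T[:3,:3].T+T[:3,3]
    P[z==0]=np.nan
    return c,P,T,s
E
python3 - <<'E'
from h import *
for n in ("top","scene"):
    c,P,T,s=cap(n,n+"0.png"); np.savez(n+"0.npz",P=P,img=c["img"],T=T)
    print(n,T.round(3).tolist(),c["fx"])
print(s, robot.grip_depth)
E
```

```text
top [[-0.025, -0.992, 0.124, 367.315], [-1.0, 0.026, 0.007, -58.342], [-0.01, -0.124, -0.992, 979.119], [0.0, 0.0, 0.0, 1.0]] 531.3246485587098
scene [[-0.437, 0.792, -0.426, 963.608], [0.9, 0.379, -0.217, 202.847], [-0.011, -0.479, -0.878, 1048.16], [0.0, 0.0, 0.0, 1.0]] 471.7704813046131
{'time': 0.05, 'joint_pos': array([-1.21468475e+00,  9.18120970e-02,  1.23186053e+00, -1.29599016e-05,
        1.81979222e+00, -5.66974730e-02]), 'qd': array([ 0.00076166, -0.00112023, -0.00016497, -0.00065098,  0.00026951,
       -0.00031321]), 'joint_torque': array([ 1.87503960e-03, -4.48198020e+01, -4.07903302e+01,  7.00590969e-02,
        2.88231962e-02, -1.03180689e-04]), 'position': array([ 240.60399301, -549.3257865 ,  221.54919164]), 'tool_rot': array([[-6.64481144e-04,  4.01180452e-01, -9.15998801e-01],
       [ 1.75035666e-03, -9.15997134e-01, -4.01180991e-01],
       [-9.99998247e-01, -1.86990180e-03, -9.35460513e-05]]), 'wrist_force': array([-0.32495778, -0.52880234,  0.37626006]), 'wrist_torque': array([-0.04359714,  0.0347979 ,  0.01181099]), 'gripper_width': 87.892405889379} -18.700000000000003
```

View pics/top0.png

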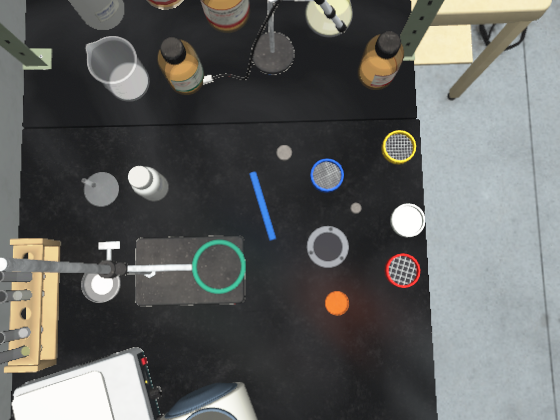

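View pics/scene0.png

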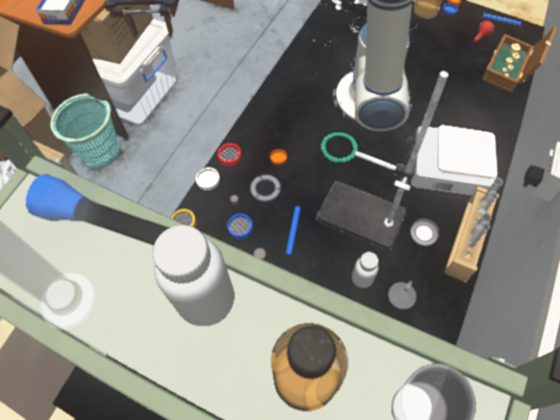

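The top view shows yellow at (399,147), blue at (327,175), white pan at (408,220), red at (403,270) and the holder at (328,247). The stoppers are at (284,152) and (356,208). The orange cap and the blue rod are distractors, and the right-hand pieces sit close to the table edge. I'll measure these next.

```bash
python3 - <<'E'
from h import *
d=np.load("top0.npz");P=d["P"];
print("table z",np.nanmedian(P[300:330,280:320,2]))
for n,(u,v),zmin in [("yellow",(399,147),10),("blue",(327,175),10),("pan",(408,220),10),("red",(403,270),10),("holder",(328,247),7),("st_g",(284,152),10),("st_s",(356,208),10),("orange",(337,303),5),("ring",(219,267),5),("bottle",(140,178),80)]:
    r=30; Q=P[v-r:v+r,u-r:u+r]; 
    m=(Q[...,2]>zmin)
    k,lab,st,ce=cv2.connectedComponentsWithStats(m.astype(np.uint8))
    if k<2: print(n,"none",np.nanmax(Q[...,2]));continue
    b=min(range(1,k),key=lambda i:(st[i,4]<40, np.hypot(*(ce[i]-r))))
    q=Q[lab==b]; zt=np.nanpercentile(q[:,2],90); q=q[q[:,2]>zt-4]
    c,rad=cv2.minEnclosingCircle(q[:,:2].astype(np.float32))
    print(n,np.round(c,1),"R%.1f"%rad,"ztop %.1f"%zt,"mean",q[:,:2].mean(0).round(1),len(q), "reach %.0f"%np.hypot(*c))
# table edge
print(P[200,405:450:4].round(0).tolist())
E
```

```text
table z -0.8535478219758943
yellow [ 600.9 -272.5] R30.1 ztop 26.8 mean [ 601.5 -272.4] 205 reach 660
blue [ 551.7 -139.2] R29.9 ztop 27.1 mean [ 551.2 -139.3] 191 reach 569
pan [ 465.9 -282.4] R30.1 ztop 23.2 mean [ 465.1 -282.7] 202 reach 545
red [ 375.1 -267. ] R30.4 ztop 26.7 mean [ 374.7 -266.8] 214 reach 460
holder [ 422.3 -136.7] R37.8 ztop 13.6 mean [ 422.2 -137.1] 553 reach 444
st_g [596.3 -62.4] R13.8 ztop 23.1 mean [596.7 -62.4] 154 reach 600
st_s [ 490.3 -189.4] R9.3 ztop 23.3 mean [ 489.9 -189.7] 69 reach 526
orange [ 319.7 -149.2] R21.6 ztop 14.6 mean [ 320.6 -147.8] 68 reach 353
ring [385.7  35.1] R39.1 ztop 242.3 mean [384.7  35.1] 796 reach 387
bottle [540.1 180.9] R18.7 ztop 113.7 mean [540.  181.1] 344 reach 570
[[504.0, -284.0, 0.0], [504.0, -291.0, -0.0], [504.0, -299.0, -2.0], [504.0, -306.0, -1.0], [503.0, -313.0, -1.0], [622.0, -549.0, -853.0], [621.0, -562.0, -852.0], [621.0, -576.0, -851.0], [620.0, -589.0, -848.0], [621.0, -606.0, -859.0], [619.0, -615.0, -845.0], [619.0, -631.0, -852.0]]
```

```bash
cat >> h.py <<'E'
def go(*t):
    s=sense(); R=np.array(s["tool_rot"]); p=np.array(s["position"])
    for q in t: print("to",q,"slide cm",(R.T@(np.array(q,float)-p)/10).round(2))
E
python3 - <<'E'
from h import *
d=np.load("top0.npz");P=d["P"]
for v in range(5,135,12): print(v,[(int(P[v,u,0]),int(P[v,u,1]),int(P[v,u,2])) for u in (255,315,345,390,405) if P[v,u,2]==P[v,u,2]])
d=np.load("scene0.npz");P=d["P"]
print("scene shelf",P[300,150].round(),P[222,140].round(),P[250,240].round(), P[210,120].round(),P[200,190].round())
go((466,-282.4,120),(466,-282.4,9))
E
```

```text
5 [(893, -13, 1), (856, -124, 62), (852, -178, 66), (886, -274, -1), (885, -303, -3)]
17 [(870, -12, -2), (846, -125, 38), (843, -181, 40), (861, -273, -1), (859, -301, 0)]
29 [(846, -11, -2), (835, -126, 12), (795, -173, 92), (838, -272, -4), (780, -272, 114)]
41 [(743, -19, 167), (817, -127, 0), (816, -185, -2), (748, -240, 140), (780, -282, 68)]
53 [(791, -11, 11), (793, -126, 0), (792, -184, -2), (729, -240, 137), (779, -293, 19)]
65 [(770, -10, 5), (770, -125, -2), (769, -183, -3), (723, -246, 102), (765, -297, -2)]
77 [(749, -10, 0), (745, -124, 0), (745, -182, -3), (717, -254, 62), (742, -296, -4)]
89 [(725, -9, -1), (722, -124, -1), (719, -180, 2), (718, -266, -2), (717, -295, -2)]
101 [(702, -9, 0), (698, -123, 0), (697, -180, -1), (694, -265, 0), (694, -294, -2)]
113 [(678, -8, 0), (675, -122, -1), (673, -179, -1), (671, -264, 0), (671, -293, -3)]
125 [(655, -8, 0), (651, -121, 2), (650, -178, -1), (647, -263, 0), (646, -291, 0)]
scene shelf [886. -17. 531.] [815. -68. 560.] [784.  46. 529.] [ 803. -118.  532.] [ 533. -298.   -1.]
to (466, -282.4, 120) slide cm [ 10.19 -15.39 -31.36]
to (466, -282.4, 9) slide cm [ 21.29 -15.38 -31.35]
```

Emit:
jog_arm(moves=[{"slide":[2,-3.8,-7.8]},{"slide":[5,-7.7,-15.7]},{"slide":[8,-11.5,-23.5]},{"slide":[10.2,-15.4,-31.4]},{"slide":[10.2,-15.4,-31.4]},{"slide":[10.2,-15.4,-31.4]}], hand=-1, squeeze=20)

```text
schema error: expected keys slide, yaw
```

```bash
python3 - <<'E'
from h import *
c,P,T,s=cap("wrist","w1.png"); print(s["position"],s["wrist_force"])
z=P[...,2]; m=(z>18)&(z<40)&(np.hypot(P[...,0]-466,P[...,1]+282)<45)
q=P[m]; print(len(q)); 
if len(q)>50: print(cv2.minEnclosingCircle(q[:,:2].astype(np.float32)),np.percentile(q[:,2],[50,95]))
go((466,-282.4,9))
E
```

```text
[ 240.60384721 -549.36159036  221.64169609] [-0.33289069 -0.45858458  0.0146721 ]
0
to (466, -282.4, 9) slide cm [ 21.3  -15.38 -31.35]
```

View pics/w1.png

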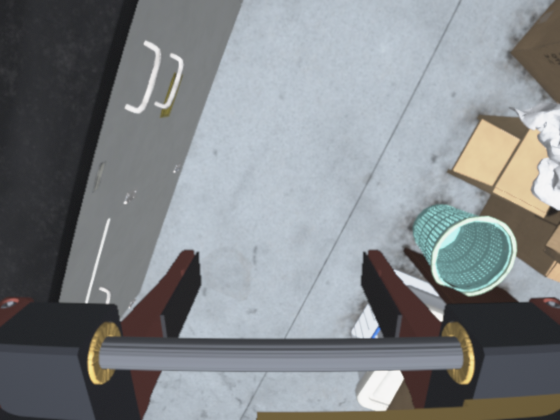

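The move was refused because each row needs a yaw. The wrist view shows the floor, with the fingers at about (180,260) and (380,260). I'll send the move again with yaw included.

Emit:
jog_arm(moves=[{"slide":[2,-3.8,-7.8],"yaw":0},{"slide":[5,-7.7,-15.7],"yaw":0},{"slide":[8,-11.5,-23.5],"yaw":0},{"slide":[10.2,-15.4,-31.4],"yaw":0},{"slide":[10.2,-15.4,-31.4],"yaw":0},{"slide":[10.2,-15.4,-31.4],"yaw":0},{"slide":[10.2,-15.4,-31.4],"yaw":0}], hand=-1, squeeze=20)

```text
time: 1.02
position: [467.4, -279.0, 118.0]
tool_rot: [[-0.003, 0.406, -0.914], [0.004, -0.914, -0.406], [-1.0, -0.005, 0.001]]
wrist_force: [-0.2, -0.8, 0.7]
gripper_width: 88.1
```

```bash
python3 - <<'E'
from h import *
c,P,T,s=cap("wrist","w2.png"); print(s["position"],s["wrist_force"],s["tool_rot"].round(3).tolist())
z=P[...,2]; m=(z>18)&(z<40)&(np.hypot(P[...,0]-466,P[...,1]+282)<45)
q=P[m]; print(len(q)); 
if len(q)>50: print(cv2.minEnclosingCircle(q[:,:2].astype(np.float32)),np.percentile(q[:,2],[50,95]))
go((466,-282.4,9))
E
```

```text
[ 467.35392083 -278.95135222  117.99665873] [-0.17868786 -0.82304639  0.66887561] [[-0.003, 0.406, -0.914], [0.004, -0.914, -0.406], [-1.0, -0.005, 0.001]]
1081
((464.89288330078125, -284.0401306152344), 30.11916160583496) [22.68338931 23.93800801]
to (466, -282.4, 9) slide cm [11.    0.15  0.11]
```

View pics/w2.png

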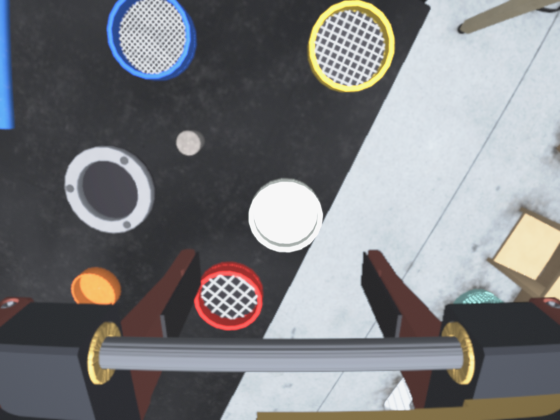

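The wrist view shows the pan at (285,215) between the open fingers. The wrist camera puts it at (464.9, -284.0) and the top camera at (466, -282.4), which agree within 2 mm. I'll descend.

```bash
python3 -c "
from h import *
go((465.5,-283.2,40),(465.5,-283.2,9))"
```

```text
to (465.5, -283.2, 40) slide cm [7.9  0.2  0.19]
to (465.5, -283.2, 9) slide cm [11.    0.21  0.19]
```

Emit:
jog_arm(moves=[{"slide":[4,0.2,0.2],"yaw":0},{"slide":[7.5,0.2,0.2],"yaw":0},{"slide":[9.5,0.2,0.2],"yaw":0},{"slide":[10.9,0.2,0.2],"yaw":0},{"slide":[10.9,0.2,0.2],"yaw":0},{"slide":[10.9,0.2,0.2],"yaw":0}])

```text
time: 1.82
position: [466.1, -283.8, 11.5]
tool_rot: [[-0.001, 0.404, -0.915], [0.001, -0.915, -0.404], [-1.0, -0.001, 0.0]]
wrist_force: [-0.2, -0.4, 0.3]
gripper_width: 87.6
```

Emit:
jog_arm(moves=[{"slide":[0,0,0],"yaw":0},{"slide":[0,0,0],"yaw":0},{"slide":[0,0,0],"yaw":0},{"slide":[0,0,0],"yaw":0},{"slide":[0,0,0],"yaw":0},{"slide":[0,0,0],"yaw":0}], hand=1, squeeze=15)

```text
time: 2.58
position: [466.2, -283.9, 11.8]
tool_rot: [[-0.0, 0.404, -0.915], [0.001, -0.915, -0.404], [-1.0, -0.001, -0.0]]
wrist_force: [-0.4, 1.4, 3.9]
gripper_width: 59.7
```

Emit:
jog_arm(moves=[{"slide":[-1,0,0],"yaw":0},{"slide":[-3,0,0],"yaw":0},{"slide":[-6,0,0],"yaw":0},{"slide":[-8,0,0],"yaw":0},{"slide":[-8,0,0],"yaw":0}])

```text
time: 3.2
position: [467.3, -284.7, 94.6]
tool_rot: [[0.004, 0.404, -0.915], [-0.002, -0.915, -0.404], [-1.0, 0.003, -0.003]]
wrist_force: [0.2, 0.5, -0.8]
gripper_width: 59.6
```

```bash
python3 - <<'E'
from h import *
c,P,T,s=cap("wrist","w3.png"); print(s["position"],s["wrist_force"],s["gripper_width"])
go((422,-137,90),(422,-137,40),(422,-137,14))
E
```

```text
[ 467.31650348 -284.72272296   94.55619003] [ 0.18577189  0.47219024 -0.76042828] 59.61494425114294
to (422, -137, 90) slide cm [  0.26 -15.27  -1.87]
to (422, -137, 40) slide cm [  5.26 -15.27  -1.86]
to (422, -137, 14) slide cm [  7.86 -15.28  -1.86]
```

View pics/w3.png

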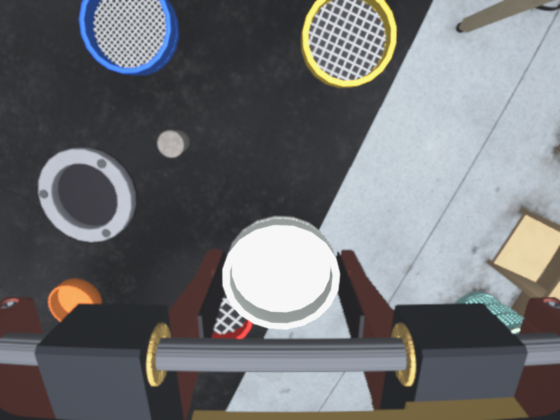

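The wrist view shows the pan held level between the fingers at (281,270), 59.6 mm wide, with TCP about 11.8 mm above its origin. I'll carry it above the holder.

Emit:
jog_arm(moves=[{"slide":[0.2,-2.5,-0.3],"yaw":0},{"slide":[0.2,-6,-0.7],"yaw":0},{"slide":[0.2,-9.5,-1.2],"yaw":0},{"slide":[0.2,-12.5,-1.6],"yaw":0},{"slide":[0.2,-14.5,-1.8],"yaw":0},{"slide":[0.2,-15.3,-1.9],"yaw":0},{"slide":[0.2,-15.3,-1.9],"yaw":0},{"slide":[0.2,-15.3,-1.9],"yaw":0}])

```text
time: 4.25
position: [422.3, -137.2, 90.5]
tool_rot: [[0.001, 0.403, -0.915], [-0.0, -0.915, -0.403], [-1.0, 0.001, -0.001]]
wrist_force: [0.1, -0.8, -1.2]
gripper_width: 59.3
```

```bash
cat >> h.py <<'E'
def held(fn,zc,tol=6):
    "circle of the held piece's rim in world, from the wrist camera; zc = rim height"
    c,P,T,s=cap("wrist",fn); p=s["position"]
    m=(abs(P[...,2]-zc)<tol)&(np.hypot(P[...,0]-p[0],P[...,1]-p[1])<40)
    q=P[m]; k=cv2.convexHull(q[:,:2].astype(np.float32)); e=cv2.fitEllipse(k)
    print("pos",p.round(1),"held",np.round(e[0],1),np.round(e[1],1),"z",np.percentile(q[:,2],[5,50,95]).round(1),len(q))
    A=np.c_[q[:,:2]-q[:,:2].mean(0),np.ones(len(q))]; print("tilt",np.linalg.lstsq(A,q[:,2],rcond=None)[0].round(3), "rot x",s["tool_rot"][:,0].round(4),"w",round(s["gripper_width"],1),"F",s["wrist_force"].round(1))
    return P
E
python3 - <<'E'
from h import *
P=held("w4.png",sense()["position"][2]+12.2)
m=(P[...,2]>8)&(P[...,2]<17)&(np.hypot(P[...,0]-422,P[...,1]+137)<42)
q=P[m];print(len(q),q.mean(0),cv2.minEnclosingCircle(q[:,:2].astype(np.float32)))
go((422,-137,40),(422,-137,15))
E
```

```text
pos [ 422.3 -137.2   90.5] held [ 421.9 -137.7] [58.4 78.8] z [ 97.6 101.4 106.1] 3570
tilt [1.30000e-02 5.00000e-03 1.01288e+02] rot x [ 1.1e-03 -4.0e-04 -1.0e+00] w 59.3 F [ 0.1 -0.8 -1.2]
2302 [ 437.14026165 -130.32248876   10.96407403] ((421.0320129394531, -137.60848999023438), 38.040096282958984)
to (422, -137, 40) slide cm [ 5.05 -0.04  0.02]
to (422, -137, 15) slide cm [ 7.55 -0.04  0.03]
```

View pics/w4.png

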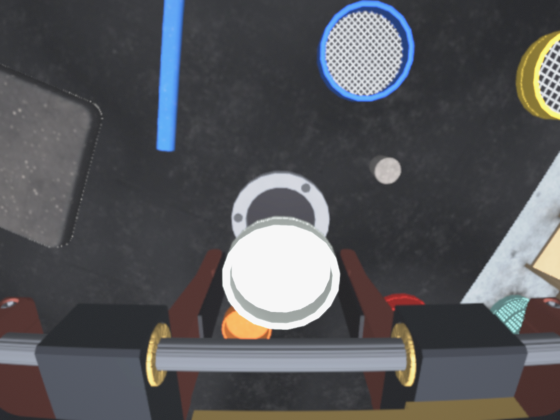

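The view shows the pan held at (281,270), lined up with the holder behind and below it. Both cameras agree to about 1 mm. I'll lower it.

Emit:
jog_arm(moves=[{"slide":[3,0,0],"yaw":0},{"slide":[5,0,0],"yaw":0},{"slide":[6,0,0],"yaw":0},{"slide":[6.7,0,0],"yaw":0},{"slide":[7.3,0,0],"yaw":0},{"slide":[7.4,0,0],"yaw":0},{"slide":[7.4,0,0],"yaw":0}])

```text
time: 5.18
position: [422.6, -137.3, 16.9]
tool_rot: [[0.002, 0.403, -0.915], [-0.001, -0.915, -0.403], [-1.0, 0.001, -0.001]]
wrist_force: [0.3, 0.3, -1.0]
gripper_width: 59.0
```

Emit:
jog_arm(moves=[{"slide":[0.1,0,0],"yaw":0},{"slide":[0.2,0,0],"yaw":0},{"slide":[0.2,0,0],"yaw":0}])

```text
time: 5.55
position: [422.6, -137.3, 14.9]
tool_rot: [[0.002, 0.403, -0.915], [-0.001, -0.915, -0.403], [-1.0, 0.001, -0.001]]
wrist_force: [-0.2, 0.8, -0.2]
gripper_width: 59.5
```

Emit:
jog_arm(moves=[{"slide":[0,0,0],"yaw":0},{"slide":[0,0,0],"yaw":0},{"slide":[0,0,0],"yaw":0},{"slide":[0,0,0],"yaw":0},{"slide":[0,0,0],"yaw":0}], hand=-1)

```text
time: 6.18
position: [422.6, -137.3, 14.9]
tool_rot: [[0.002, 0.403, -0.915], [-0.001, -0.915, -0.403], [-1.0, 0.001, -0.001]]
wrist_force: [-0.4, 0.2, 0.5]
gripper_width: 87.7
```

Emit:
jog_arm(moves=[{"slide":[-1,0,0],"yaw":0},{"slide":[-4,0,0],"yaw":0},{"slide":[-8,0,0],"yaw":0},{"slide":[-10,0,0],"yaw":0},{"slide":[-10,0,0],"yaw":0}])

```text
time: 6.8
position: [423.4, -137.6, 116.6]
tool_rot: [[0.005, 0.403, -0.915], [-0.002, -0.915, -0.403], [-1.0, 0.004, -0.004]]
wrist_force: [0.9, 0.6, 0.0]
gripper_width: 88.1
```

```bash
cat >> h.py <<'E'
def ring(P,xy,z0,z1,r=45):
    m=(P[...,2]>z0)&(P[...,2]<z1)&(np.hypot(P[...,0]-xy[0],P[...,1]-xy[1])<r)
    q=P[m]
    if len(q)<20: print("few",len(q)); return
    c,rad=cv2.minEnclosingCircle(q[:,:2].astype(np.float32))
    A=np.c_[q[:,:2]-q[:,:2].mean(0),np.ones(len(q))]
    print("ring",np.round(c,1),"R%.1f"%rad,"z",np.percentile(q[:,2],[5,50,95]).round(1),"tilt",np.linalg.lstsq(A,q[:,2],rcond=None)[0][:2].round(3),len(q))
E
python3 - <<'E'
from h import *
c,P,T,s=cap("wrist","w5.png"); print(s["position"])
ring(P,(422,-137),20,40); ring(P,(422,-137),6,20)
c,P,T,s=cap("top","t5.png")
ring(P,(422,-137),20,40); ring(P,(552,-139),18,40)
go((551.5,-139.3,115))
E
```

```text
[ 423.35367642 -137.61056239  116.59507642]
ring [ 421.6 -138. ] R30.0 z [21.2 25.7 26.9] tilt [0.009 0.002] 1165
ring [ 421.1 -137.5] R37.9 z [10.1 13.6 15.7] tilt [-0.033 -0.022] 4809
few 0
few 16
to (551.5, -139.3, 115) slide cm [ -0.12   5.42 -11.75]
```

View pics/w5.png

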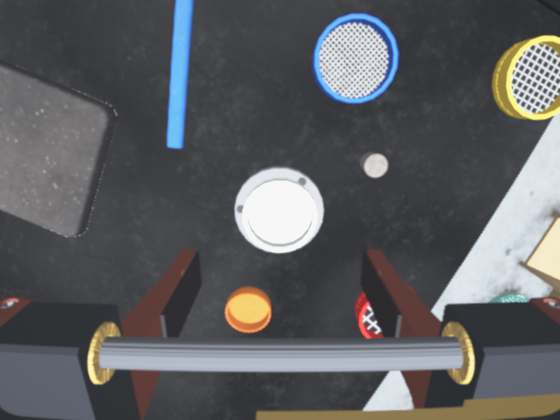

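The wrist view shows the pan centred in the holder at (280,212). Its rim height rose by exactly 3 mm from its table value and it is level, so it is home. Next is blue.

Emit:
jog_arm(moves=[{"slide":[0,1.8,-3.9],"yaw":0},{"slide":[0,3.6,-7.8],"yaw":0},{"slide":[0,5.0,-10.9],"yaw":0},{"slide":[0,5.4,-11.7],"yaw":0},{"slide":[0,5.4,-11.7],"yaw":0},{"slide":[0,5.4,-11.7],"yaw":0}])

```text
time: 7.65
position: [549.9, -139.4, 113.5]
tool_rot: [[-0.001, 0.403, -0.915], [0.0, -0.915, -0.403], [-1.0, -0.0, 0.0]]
wrist_force: [-0.2, 0.0, -0.5]
gripper_width: 88.0
```

```bash
python3 - <<'E'
from h import *
c,P,T,s=cap("wrist"); print(s["position"])
ring(P,(552,-139),22,40)
go((551.5,-139.2,10))
E
```

```text
[ 549.88253193 -139.37636583  113.49668665]
ring [ 550.9 -139.9] R30.1 z [23.3 26.7 28. ] tilt [0.008 0.004] 1155
to (551.5, -139.2, 10) slide cm [10.38  0.04 -0.14]
```

Emit:
jog_arm(moves=[{"slide":[4,0,-0.1],"yaw":0},{"slide":[7,0,-0.1],"yaw":0},{"slide":[9.2,0,-0.1],"yaw":0},{"slide":[10.3,0,-0.1],"yaw":0},{"slide":[10.3,0,-0.1],"yaw":0},{"slide":[10.3,0,-0.1],"yaw":0}])

```text
time: 8.45
position: [551.6, -139.3, 12.3]
tool_rot: [[0.002, 0.403, -0.915], [-0.001, -0.915, -0.403], [-1.0, 0.002, -0.002]]
wrist_force: [0.3, 0.3, 0.5]
gripper_width: 87.7
```

Emit:
jog_arm(moves=[{"slide":[0,0,0],"yaw":0},{"slide":[0,0,0],"yaw":0},{"slide":[0,0,0],"yaw":0},{"slide":[0,0,0],"yaw":0},{"slide":[0,0,0],"yaw":0},{"slide":[0,0,0],"yaw":0}], hand=1)

```text
time: 9.2
position: [551.7, -139.3, 12.6]
tool_rot: [[0.003, 0.403, -0.915], [-0.001, -0.915, -0.403], [-1.0, 0.002, -0.002]]
wrist_force: [-0.4, 0.5, 2.3]
gripper_width: 59.9
```

Emit:
jog_arm(moves=[{"slide":[-1,0,0],"yaw":0},{"slide":[-3,0,0],"yaw":0},{"slide":[-6,0,0],"yaw":0},{"slide":[-8,0,0],"yaw":0},{"slide":[-8,0,0],"yaw":0}])

```text
time: 9.82
position: [552.8, -139.7, 95.4]
tool_rot: [[0.007, 0.403, -0.915], [-0.002, -0.915, -0.403], [-1.0, 0.005, -0.006]]
wrist_force: [0.2, 0.5, -0.6]
gripper_width: 59.8
```

```bash
python3 - <<'E'
from h import *
P=held(None,sense()["position"][2]+17)
go((422,-137.3,95))
E
```

```text
pos [ 552.8 -139.7   95.4] held [ 553.1 -140.1] [58.  78.9] z [107.2 109.7 116.2] 3496
tilt [1.80000e-02 4.00000e-03 1.10123e+02] rot x [ 0.0071 -0.0023 -1.    ] w 59.8 F [ 0.2  0.5 -0.6]
to (422, -137.3, 95) slide cm [-0.21 -5.43 11.81]
```

Emit:
jog_arm(moves=[{"slide":[0,-1.1,2.4],"yaw":0},{"slide":[-0.1,-2.5,5.5],"yaw":0},{"slide":[-0.1,-3.9,8.5],"yaw":0},{"slide":[-0.2,-5.0,10.9],"yaw":0},{"slide":[-0.2,-5.4,11.8],"yaw":0},{"slide":[-0.2,-5.4,11.8],"yaw":0},{"slide":[-0.2,-5.4,11.8],"yaw":0},{"slide":[-0.2,-5.4,11.8],"yaw":0}])

```text
time: 10.88
position: [422.7, -137.5, 94.7]
tool_rot: [[0.004, 0.403, -0.915], [-0.001, -0.915, -0.403], [-1.0, 0.003, -0.003]]
wrist_force: [-0.9, 0.4, -0.4]
gripper_width: 60.3
```

```bash
python3 - <<'E'
from h import *
P=held(None,sense()["position"][2]+16)
ring(P,(422,-137),22,33); ring(P,(422,-137),9,18)
go((422,-137.3,45),(422,-137.3,30.5))
E
```

```text
pos [ 422.7 -137.5   94.7] held [ 422.9 -138. ] [58.3 78.6] z [105.5 108.9 114.3] 3677
tilt [1.50000e-02 5.00000e-03 1.08969e+02] rot x [ 0.004  -0.0012 -1.    ] w 60.3 F [-0.9  0.4 -0.4]
ring [ 422.  -137.8] R29.9 z [23.1 25.7 27. ] tilt [-0.008 -0.007] 662
ring [ 421.6 -137.2] R37.9 z [10.  12.5 15.1] tilt [-0.039 -0.022] 3138
to (422, -137.3, 45) slide cm [ 4.97 -0.06  0.07]
to (422, -137.3, 30.5) slide cm [ 6.42 -0.06  0.07]
```

Emit:
jog_arm(moves=[{"slide":[2.5,-0.1,0.1],"yaw":0},{"slide":[4.3,-0.1,0.1],"yaw":0},{"slide":[5.2,-0.1,0.1],"yaw":0},{"slide":[5.8,-0.1,0.1],"yaw":0},{"slide":[6.2,-0.1,0.1],"yaw":0},{"slide":[6.3,-0.1,0.1],"yaw":0},{"slide":[6.3,-0.1,0.1],"yaw":0}])

```text
time: 11.8
position: [421.8, -137.2, 32.1]
tool_rot: [[0.005, 0.403, -0.915], [-0.001, -0.915, -0.403], [-1.0, 0.003, -0.004]]
wrist_force: [0.6, 1.1, -0.4]
gripper_width: 59.7
```

Emit:
jog_arm(moves=[{"slide":[0.1,0,0],"yaw":0},{"slide":[0.15,0,0],"yaw":0},{"slide":[0.15,0,0],"yaw":0}])

```text
time: 12.18
position: [421.8, -137.2, 30.7]
tool_rot: [[0.005, 0.403, -0.915], [-0.001, -0.915, -0.403], [-1.0, 0.003, -0.004]]
wrist_force: [0.6, -0.3, -1.3]
gripper_width: 59.9
```

Emit:
jog_arm(moves=[{"slide":[0,0,0],"yaw":0},{"slide":[0,0,0],"yaw":0},{"slide":[0,0,0],"yaw":0},{"slide":[0,0,0],"yaw":0},{"slide":[0,0,0],"yaw":0}], hand=-1)

```text
time: 12.8
position: [421.8, -137.2, 30.7]
tool_rot: [[0.005, 0.403, -0.915], [-0.002, -0.915, -0.403], [-1.0, 0.003, -0.004]]
wrist_force: [-0.2, 0.7, -0.0]
gripper_width: 87.8
```

Emit:
jog_arm(moves=[{"slide":[-1,0,0],"yaw":0},{"slide":[-4,0,0],"yaw":0},{"slide":[-7,0,0],"yaw":0},{"slide":[-9,0,0],"yaw":0},{"slide":[-9,0,0],"yaw":0},{"slide":[-9,0,0],"yaw":0}])

```text
time: 13.55
position: [421.0, -136.9, 119.6]
tool_rot: [[0.003, 0.403, -0.915], [-0.001, -0.915, -0.403], [-1.0, 0.002, -0.003]]
wrist_force: [0.4, 0.5, -0.0]
gripper_width: 88.0
```

```bash
python3 - <<'E'
from h import *
c,P,T,s=cap("wrist","w6.png"); print(s["position"])
ring(P,(422,-137),40,60)
go((601,-272.4,120))
E
```

```text
[ 421.02319223 -136.8593587   119.58205698]
ring [ 421.1 -137.9] R30.1 z [41.  44.7 46. ] tilt [0.006 0.002] 1261
to (601, -272.4, 120) slide cm [ -0.02  19.67 -11.02]
```

View pics/w6.png

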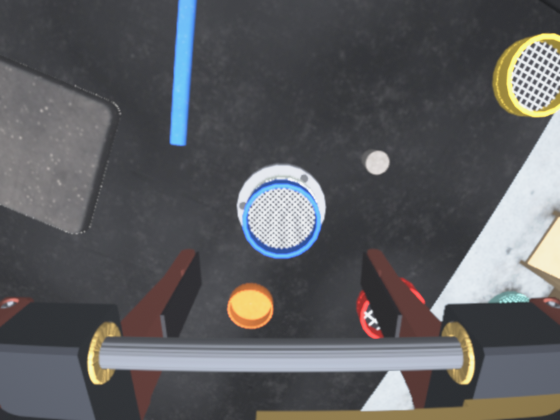

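The wrist view shows blue seated on the pan at (282,218). Its rim rose exactly 18 mm and is level, so it is home. Next is yellow.

Emit:
jog_arm(moves=[{"slide":[0,4.5,-2.5],"yaw":0},{"slide":[0,9,-5],"yaw":0},{"slide":[0,13.5,-7.6],"yaw":0},{"slide":[0,17.5,-9.8],"yaw":0},{"slide":[0,19.6,-11],"yaw":0},{"slide":[0,19.6,-11],"yaw":0},{"slide":[0,19.6,-11],"yaw":0},{"slide":[0,19.6,-11],"yaw":0}])

```text
time: 14.6
position: [599.9, -271.1, 119.9]
tool_rot: [[0.002, 0.404, -0.915], [-0.001, -0.915, -0.404], [-1.0, 0.001, -0.002]]
wrist_force: [0.0, 0.7, 0.1]
gripper_width: 87.6
```

```bash
python3 - <<'E'
from h import *
c,P,T,s=cap("wrist"); print(s["position"],s["tool_rot"][:,0].round(4))
ring(P,(601,-272),22,40)
go((600.8,-272.6,10))
E
```

```text
[ 599.90204198 -271.12148622  119.94259487] [ 2.4e-03 -5.0e-04 -1.0e+00]
ring [ 600.4 -274.1] R30.1 z [23.1 26.7 28.1] tilt [0.005 0.001] 1098
to (600.8, -272.6, 10) slide cm [1.102e+01 1.300e-01 1.000e-02]
```

Emit:
jog_arm(moves=[{"slide":[4,0.2,0.1],"yaw":0},{"slide":[7.5,0.2,0.1],"yaw":0},{"slide":[9.8,0.2,0.1],"yaw":0},{"slide":[10.9,0.2,0.1],"yaw":0},{"slide":[10.9,0.2,0.1],"yaw":0},{"slide":[10.9,0.2,0.1],"yaw":0}])

```text
time: 15.4
position: [601.0, -273.9, 13.0]
tool_rot: [[0.005, 0.404, -0.915], [-0.002, -0.915, -0.404], [-1.0, 0.004, -0.004]]
wrist_force: [0.6, -0.2, -0.4]
gripper_width: 87.8
```

Emit:
jog_arm(moves=[{"slide":[0,0,0],"yaw":0},{"slide":[0,0,0],"yaw":0},{"slide":[0,0,0],"yaw":0},{"slide":[0,0,0],"yaw":0},{"slide":[0,0,0],"yaw":0},{"slide":[0,0,0],"yaw":0}], hand=1)

```text
time: 16.15
position: [601.1, -273.9, 13.4]
tool_rot: [[0.006, 0.404, -0.915], [-0.002, -0.915, -0.404], [-1.0, 0.004, -0.004]]
wrist_force: [-0.4, 0.9, 2.7]
gripper_width: 60.6
```

Emit:
jog_arm(moves=[{"slide":[-1,0,0],"yaw":0},{"slide":[-3,0,0],"yaw":0},{"slide":[-6,0,0],"yaw":0},{"slide":[-9,0,0],"yaw":0},{"slide":[-10,0,0],"yaw":0},{"slide":[-10,0,0],"yaw":0}])

```text
time: 16.9
position: [601.0, -273.9, 114.5]
tool_rot: [[0.007, 0.404, -0.915], [-0.003, -0.915, -0.404], [-1.0, 0.006, -0.005]]
wrist_force: [-0.4, 0.5, -1.3]
gripper_width: 59.9
```

```bash
python3 - <<'E'
from h import *
P=held("w7.png",sense()["position"][2]+16)
go((421.7,-137.4,112))
E
```

```text
pos [ 601.  -273.9  114.5] held [ 601.5 -274.3] [58.4 75.8] z [125.1 127.9 134. ] 3508
tilt [1.40000e-02 5.00000e-03 1.28235e+02] rot x [ 0.0072 -0.003  -1.    ] w 59.9 F [-0.4  0.5 -1.3]
to (421.7, -137.4, 112) slide cm [ -0.03 -19.68  10.85]
```

Emit:
jog_arm(moves=[{"slide":[0,-3,1.6],"yaw":0},{"slide":[0,-7,3.9],"yaw":0},{"slide":[0,-11,6.1],"yaw":0},{"slide":[0,-15,8.3],"yaw":0},{"slide":[0,-18,9.9],"yaw":0},{"slide":[0,-19.6,10.8],"yaw":0},{"slide":[0,-19.7,10.9],"yaw":0},{"slide":[0,-19.7,10.9],"yaw":0},{"slide":[0,-19.7,10.9],"yaw":0}])

```text
time: 18.08
position: [421.5, -137.8, 111.3]
tool_rot: [[0.004, 0.403, -0.915], [-0.002, -0.915, -0.403], [-1.0, 0.003, -0.003]]
wrist_force: [-0.2, 0.1, -1.5]
gripper_width: 60.0
```

```bash
python3 - <<'E'
from h import *
P=held("w8.png",sense()["position"][2]+15)
ring(P,(422,-137),42,55); ring(P,(422,-137),9,18)
go((421.6,-137.4,65),(421.6,-137.4,50.4))
E
```

```text
pos [ 421.5 -137.8  111.3] held [ 422.  -138.4] [58.2 76.6] z [121.1 124.6 129.6] 3710
tilt [1.40000e-02 6.00000e-03 1.24628e+02] rot x [ 0.0043 -0.0017 -1.    ] w 60.0 F [-0.2  0.1 -1.5]
ring [ 422.4 -137.1] R29.7 z [43.1 44.9 46.1] tilt [-0.006 -0.004] 642
ring [ 421.4 -137.6] R37.8 z [ 9.8 11.2 13.2] tilt [0.004 0.001] 1454
to (421.6, -137.4, 65) slide cm [ 4.64 -0.04 -0.01]
to (421.6, -137.4, 50.4) slide cm [ 6.1  -0.04 -0.  ]
```

Emit:
jog_arm(moves=[{"slide":[2.3,0,0],"yaw":0},{"slide":[4,0,0],"yaw":0},{"slide":[4.9,0,0],"yaw":0},{"slide":[5.5,0,0],"yaw":0},{"slide":[5.9,0,0],"yaw":0},{"slide":[6,0,0],"yaw":0},{"slide":[6,0,0],"yaw":0}])

```text
time: 19.0
position: [421.9, -137.9, 51.7]
tool_rot: [[0.005, 0.403, -0.915], [-0.002, -0.915, -0.403], [-1.0, 0.004, -0.004]]
wrist_force: [1.0, -0.3, -1.5]
gripper_width: 59.8
```

Emit:
jog_arm(moves=[{"slide":[0.1,0,0],"yaw":0},{"slide":[0.1,0,0],"yaw":0},{"slide":[0.1,0,0],"yaw":0}])

```text
time: 19.38
position: [422.0, -137.9, 50.8]
tool_rot: [[0.005, 0.403, -0.915], [-0.002, -0.915, -0.403], [-1.0, 0.004, -0.004]]
wrist_force: [-0.8, -0.5, -1.9]
gripper_width: 60.0
```

Emit:
jog_arm(moves=[{"slide":[0,0,0],"yaw":0},{"slide":[0,0,0],"yaw":0},{"slide":[0,0,0],"yaw":0},{"slide":[0,0,0],"yaw":0},{"slide":[0,0,0],"yaw":0}], hand=-1)

```text
time: 20.0
position: [422.0, -137.9, 50.8]
tool_rot: [[0.005, 0.403, -0.915], [-0.002, -0.915, -0.403], [-1.0, 0.004, -0.004]]
wrist_force: [-0.1, -0.4, -0.5]
gripper_width: 87.8
```

Emit:
jog_arm(moves=[{"slide":[-1,0,0],"yaw":0},{"slide":[-4,0,0],"yaw":0},{"slide":[-7,0,0],"yaw":0},{"slide":[-8,0,0],"yaw":0},{"slide":[-8,0,0],"yaw":0},{"slide":[-8,0,0],"yaw":0}])

```text
time: 20.75
position: [421.0, -137.5, 129.5]
tool_rot: [[0.003, 0.403, -0.915], [-0.001, -0.915, -0.403], [-1.0, 0.002, -0.003]]
wrist_force: [0.2, -0.6, -0.1]
gripper_width: 87.6
```

```bash
python3 - <<'E'
from h import *
c,P,T,s=cap("wrist","w9.png"); print(s["position"])
ring(P,(422,-137),60,80)
go((375,-267,120))
E
```

```text
[ 421.04427748 -137.54700438  129.46907497]
ring [ 421.5 -138.5] R30.0 z [61.1 63.7 65. ] tilt [0.004 0.004] 1287
to (375, -267, 120) slide cm [0.94 9.99 9.43]
```

View pics/w9.png

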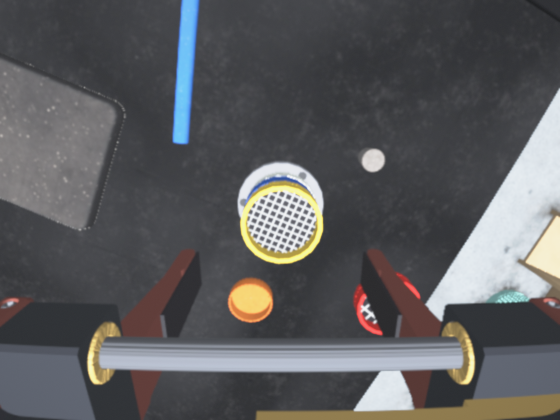

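The wrist view shows yellow on the stack at (282,222). Its rim is at 65, which is 46 + 19, and level, so it is home. Next is red.

Emit:
jog_arm(moves=[{"slide":[0,3.3,3.1],"yaw":0},{"slide":[0.3,6.6,6.2],"yaw":0},{"slide":[0.6,9,8.5],"yaw":0},{"slide":[0.9,10,9.4],"yaw":0},{"slide":[0.9,10,9.4],"yaw":0},{"slide":[0.9,10,9.4],"yaw":0},{"slide":[0.9,10,9.4],"yaw":0}])

```text
time: 21.68
position: [375.8, -266.1, 120.5]
tool_rot: [[0.003, 0.405, -0.914], [-0.001, -0.914, -0.405], [-1.0, 0.002, -0.003]]
wrist_force: [0.7, 0.0, 0.7]
gripper_width: 87.9
```

```bash
python3 - <<'E'
from h import *
c,P,T,s=cap("wrist"); print(s["position"],s["tool_rot"][:,0].round(4))
ring(P,(375,-267),22,40)
go((375,-267.5,10))
E
```

```text
[ 375.8311717  -266.12563485  120.53439354] [ 0.0033 -0.0011 -1.    ]
ring [ 374.7 -269. ] R30.0 z [23.2 26.8 28. ] tilt [0.006 0.003] 1076
to (375, -267.5, 10) slide cm [11.06  0.06  0.15]
```

Emit:
jog_arm(moves=[{"slide":[4,0.1,0.2],"yaw":0},{"slide":[7.5,0.1,0.2],"yaw":0},{"slide":[9.8,0.1,0.2],"yaw":0},{"slide":[11,0.1,0.2],"yaw":0},{"slide":[11,0.1,0.2],"yaw":0},{"slide":[11,0.1,0.2],"yaw":0}])

```text
time: 22.48
position: [375.4, -268.5, 11.9]
tool_rot: [[0.005, 0.405, -0.914], [-0.002, -0.914, -0.405], [-1.0, 0.004, -0.004]]
wrist_force: [-0.4, -0.5, 0.2]
gripper_width: 87.7
```

Emit:
jog_arm(moves=[{"slide":[0,0,0],"yaw":0},{"slide":[0,0,0],"yaw":0},{"slide":[0,0,0],"yaw":0},{"slide":[0,0,0],"yaw":0},{"slide":[0,0,0],"yaw":0},{"slide":[0,0,0],"yaw":0}], hand=1)

```text
time: 23.22
position: [375.6, -268.6, 12.2]
tool_rot: [[0.005, 0.405, -0.914], [-0.003, -0.914, -0.405], [-1.0, 0.005, -0.004]]
wrist_force: [-0.1, 0.7, 3.6]
gripper_width: 59.6
```

Emit:
jog_arm(moves=[{"slide":[-1,0,0],"yaw":0},{"slide":[-3,0,0],"yaw":0},{"slide":[-6,0,0],"yaw":0},{"slide":[-9,0,0],"yaw":0},{"slide":[-11.5,0,0],"yaw":0},{"slide":[-12,0,0],"yaw":0},{"slide":[-12,0,0],"yaw":0}])

```text
time: 24.1
position: [374.8, -268.2, 131.7]
tool_rot: [[0.005, 0.405, -0.914], [-0.002, -0.914, -0.405], [-1.0, 0.004, -0.003]]
wrist_force: [-1.0, 0.6, -1.9]
gripper_width: 59.8
```

```bash
python3 - <<'E'
from h import *
P=held("w10.png",sense()["position"][2]+16)
go((421.7,-137.6,130))
E
```

```text
pos [ 374.8 -268.2  131.7] held [ 375.4 -268.7] [57.8 78.2] z [142.4 146.2 151. ] 3754
tilt [1.30000e-02 7.00000e-03 1.46093e+02] rot x [ 0.0048 -0.0024 -1.    ] w 59.8 F [-1.   0.6 -1.9]
to (421.7, -137.6, 130) slide cm [  0.1  -10.01  -9.59]
```

Home TCP for red should be 56 + 12.2 ≈ 68.2.

Emit:
jog_arm(moves=[{"slide":[0,-1.8,-1.7],"yaw":0},{"slide":[0,-4.3,-4.1],"yaw":0},{"slide":[0.1,-6.8,-6.5],"yaw":0},{"slide":[0.1,-9,-8.6],"yaw":0},{"slide":[0.1,-10,-9.6],"yaw":0},{"slide":[0.1,-10,-9.6],"yaw":0},{"slide":[0.1,-10,-9.6],"yaw":0},{"slide":[0.1,-10,-9.6],"yaw":0}])

```text
time: 25.15
position: [421.6, -138.5, 129.9]
tool_rot: [[0.004, 0.404, -0.915], [-0.002, -0.915, -0.404], [-1.0, 0.003, -0.003]]
wrist_force: [-0.3, 0.4, -1.6]
gripper_width: 60.3
```

```bash
python3 - <<'E'
from h import *
P=held("w11.png",sense()["position"][2]+15)
ring(P,(422,-137),60,75)
go((421.6,-137.6,80),(421.6,-137.6,68.2))
E
```

```text
pos [ 421.6 -138.5  129.9] held [ 421.7 -138.8] [58.4 77.8] z [139.7 144.2 148. ] 3911
tilt [1.20000e-02 6.00000e-03 1.43876e+02] rot x [ 0.0036 -0.0018 -1.    ] w 60.3 F [-0.3  0.4 -1.6]
ring [ 421.8 -138.3] R29.7 z [61.5 63.9 65.1] tilt [-0.014 -0.007] 680
to (421.6, -137.6, 80) slide cm [ 4.99 -0.09 -0.01]
to (421.6, -137.6, 68.2) slide cm [ 6.17 -0.1  -0.01]
```

Emit:
jog_arm(moves=[{"slide":[2.3,0,0],"yaw":0},{"slide":[4,0,0],"yaw":0},{"slide":[4.9,0,0],"yaw":0},{"slide":[5.5,0,0],"yaw":0},{"slide":[5.9,0,0],"yaw":0},{"slide":[6,0,0],"yaw":0},{"slide":[6,0,0],"yaw":0}])

```text
time: 26.08
position: [422.1, -138.6, 70.3]
tool_rot: [[0.004, 0.404, -0.915], [-0.002, -0.915, -0.404], [-1.0, 0.004, -0.003]]
wrist_force: [-0.6, 0.4, -0.7]
gripper_width: 59.8
```

Emit:
jog_arm(moves=[{"slide":[0.1,0,0],"yaw":0},{"slide":[0.18,0,0],"yaw":0},{"slide":[0.18,0,0],"yaw":0}])

```text
time: 26.45
position: [422.1, -138.6, 68.5]
tool_rot: [[0.004, 0.404, -0.915], [-0.002, -0.915, -0.404], [-1.0, 0.004, -0.003]]
wrist_force: [0.3, -0.6, -0.9]
gripper_width: 60.3
```

Emit:
jog_arm(moves=[{"slide":[0,0,0],"yaw":0},{"slide":[0,0,0],"yaw":0},{"slide":[0,0,0],"yaw":0},{"slide":[0,0,0],"yaw":0},{"slide":[0,0,0],"yaw":0}], hand=-1)

```text
time: 27.08
position: [422.1, -138.6, 68.5]
tool_rot: [[0.004, 0.404, -0.915], [-0.002, -0.915, -0.404], [-1.0, 0.004, -0.003]]
wrist_force: [-0.6, 0.0, -0.0]
gripper_width: 87.3
```

Emit:
jog_arm(moves=[{"slide":[-1,0,0],"yaw":0},{"slide":[-4,0,0],"yaw":0},{"slide":[-8,0,0],"yaw":0},{"slide":[-9,0,0],"yaw":0},{"slide":[-9,0,0],"yaw":0},{"slide":[-9,0,0],"yaw":0}])

```text
time: 27.82
position: [421.1, -138.2, 156.9]
tool_rot: [[0.002, 0.404, -0.915], [-0.001, -0.915, -0.404], [-1.0, 0.002, -0.001]]
wrist_force: [-0.0, -0.8, 0.8]
gripper_width: 88.0
```

```bash
python3 - <<'E'
from h import *
c,P,T,s=cap("wrist","w12.png"); print(s["position"],s["wrist_force"],s["time"])
ring(P,(422,-137),78,100); ring(P,(422,-137),8,18)
c,P,T,s=cap("scene"); 
ring(P,(596.3,-62.4),15,30,30); ring(P,(490.3,-189.4),15,30,30); ring(P,(540,181),100,120,40); ring(P,(422,-137),78,90)
cv2.imwrite("pics/s12.png",cv2.resize(cv2.cvtColor(c["img"],cv2.COLOR_RGB2BGR)[120:290,160:400],None,fx=3,fy=3))
E
```

```text
[ 421.12520167 -138.15576606  156.88294595] [-0.04712725 -0.82600166  0.80884195] 27.825
ring [ 421.4 -139.1] R30.0 z [79.2 82.8 84.1] tilt [0.007 0.004] 1264
ring [ 421.3 -137.4] R37.8 z [ 9.6 11.2 13.2] tilt [0.005 0.002] 1067
ring [597.1 -59.5] R13.8 z [19.6 23.1 25.8] tilt [ 0.009 -0.021] 101
ring [ 491.  -187.7] R9.7 z [17.7 22.7 27. ] tilt [ 0.024 -0.054] 44
ring [540.7 181.4] R19.5 z [103.6 114.7 117.4] tilt [-0.163 -0.02 ] 263
ring [ 423.3 -135.6] R31.1 z [78.7 84.3 88. ] tilt [-0.008  0.002] 158
```

View pics/w12.png

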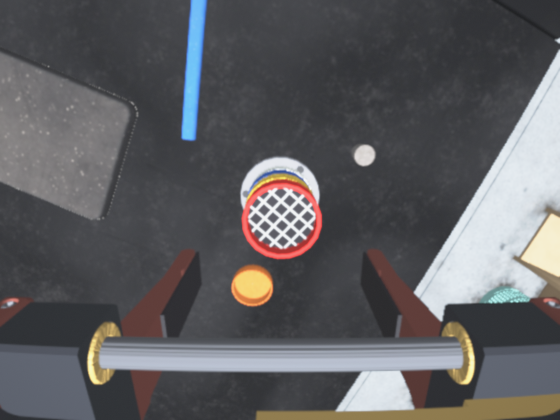

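View pics/s12.png

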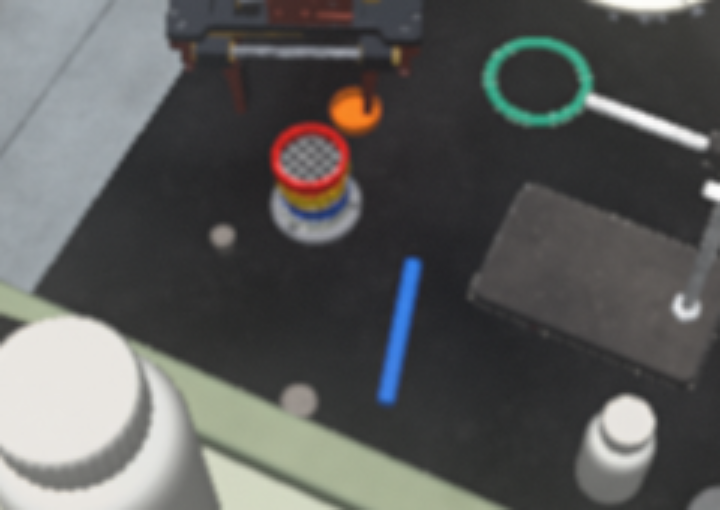

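The wrist view shows red on top at (282,218). The scene crop shows the full stack in order at (312,180), with both stoppers and the bottle in place and the gripper clear. The red rim is at 84, which is 65 + 19, and level.

```bash
python3 -c "
from h import *
print(workorder.sign_off())"
```

```text
the job is handed in; nothing more can be done
None
```

I built the stack in the holder one piece at a time (pan, blue, yellow, red) and handed it in at about 28 s of the 99 s allowed.

- **Seating:** After each placement the wrist camera measured the rim height. It read 27, 46, 65 and 84 mm, the exact heights for fully home, with tilt under about 0.01. The stack centre was within about 2 mm of the holder's centre.
- **Handling:** The wrist force stayed below about 4 N in every reading. The open gripper is about 70 mm above the stack, touching nothing.
- **Other objects:** The scene camera found both stoppers and the bottle where they started, within 3 mm. That is about as well as the cameras agree with each other, and nothing went near them.
- **Disagreements and failures:** The top and wrist cameras differed by 1–2 mm, within their calibration. After the pan was placed the top camera gave no usable readings of the stack or the blue sieve, so I relied on the wrist camera. The first move call was refused because it left out yaw, so I sent it again with yaw.

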